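# Refit the hob knob and hold it in

## Robot

A 7-joint arm with a two-finger parallel gripper is mounted at the origin on the work surface. World frame = base frame: x ahead of the robot, y to its left, z up, the work surface at z = 0. Lengths are in m, angles in rad, forces in N, time in s.
With the tool pointing down it reaches from about 0.425 to 0.8 m from the base axis. Payload 8.3 kg.
Tool frame: the origin (TCP) lies at the very end of the fingers, on their centre line; the grasp point (between the pads) lies 19 mm behind it (bot.grasp_offset is the distance from the TCP to the grasp point, in m); y points along the fingers, x is the direction in which the jaws open and shut, and the axes are right-handed (so a half turn about y gives the same grasp; the last joint's range is limited). The gripper opens to 85 mm and grips with 20 to 120 N. Pads are 22 mm wide; open, the fingers measure 114 mm over their backs; the gripper's body (76 mm by 85 mm) begins 54 mm behind the grasp point. The pads swing forward as they close: fully open they stand 13 mm farther back than shut.
Start: joints at [-1.401, 0.383, 0.016, 1.37, -0.006, 1.388, -0.046], TCP at [0.144, 0.608, 0.231] pointing down, gripper open.
Joint ranges: [-2.95, 2.95], [-0.25, 2.06], [-1.52, 1.56], [0.18, 2.33], [-1.44, 4.58], [0.02, 2.06], [-3.01, 3.01]. Speed limits (rad/s): [2.39, 2.39, 3.01, 3.01, 3.14, 3.14, 3.14].

## Interface

Orientations are given as [roll, pitch, yaw] about the fixed x, y, z axes, in that order (R = Rz(yaw) Ry(pitch) Rx(roll)).
In Python, from bench import bot gives the robot as it stands.
- The arm moves only by the tool jog_arm, never from a script. Its argument "motion" is a list that holds one entry, the list of rows, each a list of 4 numbers: the shift along the tool's x, y, z in cm, then the turn about the tool's y in degrees. In form: [[[x, y, z, turn], ...]]. A call has exactly 8 rows; each row is the pose to reach, as a shift and turn from the pose measured when the call began, along the tool's axes at that moment; what a row does not reach only later rows make up. A row lasts 1/12 s, in which the tool goes at most 41.7 mm and 7.16 degrees, less where a joint would pass 70% of its speed; a pose out of reach is approached as far as the arm can. A call with a gripper value outside its range is refused whole. "gripper" is the finger opening in cm, from 0 to 8.54, set as the call begins (left out, the last holds). The fingers move at their own pace and stop on an object; "force" is the grip in N (left out, the last holds). Time passes only in rows, so rows that repeat a pose let the fingers close, or fill a call up. It gives the time, the measured TCP pose, the force and the opening at its end, in the units of the state.
- bot.get_state(): the state, without advancing time (a new reading comes with each control period).
- bot.snapshot(name): name is "scene" or "top" or "wrist"; returns a dict with "image" (384x512x3 uint8, blue, green, red), "fx", "fy", "cx", "cy" (pixels), "rvec" (rotation vector, rad) and "tvec" (3), from world to camera coordinates, as OpenCV has them; the wrist camera has in their place "tool_from_camera" (4x4, takes a point from camera to tool coordinates, whose origin is the TCP and whose axes are the tool frame's). Camera axes: x right, y down, z forward; pixel columns grow to the right and rows downward; lengths in m; the calibration is good to about 2 mm. A picture is of the moment at which its call begins: read the wrist's pose just before it. There is no depth.
- bot.sign_off(): hands the job in, once; it reports no verdict.
The state is a dict: "time_s": time; "joint_positions": joint angles; "qvel": joint speeds; "tau": joint torques, N m; "position": TCP position; "eef_rot": TCP orientation; "ft_force": force on the tool from outside, world axes, zero at the start; "moment": the same for the moment, N m; "grip_width": finger opening in m.
Only numpy, scipy, OpenCV 4.12 (cv2) and the standard library are available. Lean on these libraries where they do the work, as an engineer would, in place of code of your own. Each camera call takes 0.05 s, during which the arm holds its last target. There are 200 camera calls.

## Task

The gas hob has just been cleaned and one control knob is still off, standing on the counter beside it. Pick the knob up, turn it so that its D-shaped bore matches the flat of the one bare valve stem, push it fully home on the stem, then press it all the way in against the valve's spring as for lighting a burner. Finish while still gripping the knob and holding it pressed in, and leave the mug, spice jar and pepper mill where they stand.

Things in the scene. Friction and masses are not known exactly. Their poses are not given: they have to be found in the camera images.
- knob: loose black knob, about 120 g, upright on the counter (z = 0), bore down: disc 44 mm across, 18 mm high, with a bar grip on top 14 mm wide, 20 mm high (18 to 38 mm above the underside), along the knob's x from -20 to +30 mm, narrowing from +14 mm to a 5 mm wide pointer end that overhangs the disc. Origin: centre of the underside; z up, +x to the pointer
- knob_seat (a point): end wall of the knob's D-shaped blind bore, on the axis, 15 mm above the underside; meets the stem's tip when the knob is fully home. The bore is 13.5 mm across, its flat 1.6 mm from the axis on the pointer (+x) side, with a lead-in at the mouth of 1.1 mm (0.6 mm at the flat). Axes as the knob
- knob_pointer (a point): pointer end of the knob's bar, 30 mm from the axis along the knob's +x, 28 mm above the underside. Axes as the knob
- stem_top (a point): centre of the tip of the bare valve stem, 36 mm above the counter when out. An upright steel D-shaft, 12 mm across, its flat 1 mm from the axis, back of the tip bevelled 1 mm; it does not turn. z up, +x is where the flat faces: the knob goes on only with its pointer to that side, freely within about 10 degrees. Fully home and not pressed, the knob's underside is 21 mm above the counter
- valve: black collar, 34 mm across, 4 mm high, that the bare stem rises from; fixed in the hob. Origin: centre of its underside, 10 mm above the counter; the collar's top is at 14 mm and the stem stands 22 mm out of it. Axes as stem_top
- hob: fixed steel hob tray, 560 mm (y) x 480 mm (x), 10 mm high; origin: centre of its underside. Along its near edge, 60 mm in, four controls in a row 90 mm apart: one bare stem (which one varies), three fixed knobs of the loose one's shape, tops 59 mm above the counter. Grates, 45 mm high, start 80 mm beyond the row; kettle and pan at the far end
- stem (a joint): how far the bare stem is pressed in, m: 0 = out, 0.005 = all the way in (stop). A spring pushes it out with about 3 N at 0 and about 10 N at 0.005; it comes out again when let go
- mug: white mug, 76 mm across, 90 mm high, standing on the counter; bystander, not to be disturbed. Origin: centre of the underside
- spice_jar: amber spice jar, 48 mm across, 95 mm high; bystander, not to be disturbed. Origin: centre of the underside
- pepper_mill: dark wooden pepper mill, 54 mm across, 135 mm high; bystander, not to be disturbed. Origin: centre of the underside
Mind the look-alikes: they are no part of the job. What is shaped like the knob but green or white is not meant.

How it is judged:
By the outcome, as a careful person would: the job done as asked, in the order asked, and still so for the second after the job is handed in, while the arm keeps its last pose, push and grip.
It also fails if it takes over 38 s, if anything falls off the work surface, if the arm or the gripper's body presses on something with over 40 N, if the wrist force passes 120 N, or if a joint passes its speed limit or range.

## Working session

There is one attempt and no reset: what is moved stays moved. The work goes in short steps, Python scripts to look and compute and a tool call to move; the robot and the scene stay as the last step left them, time stands still between calls to the robot, and variables do not carry over. Pictures are saved under pics/ and viewed, about 8 in all and at most 12, crops included, and the job is handed in when it is done.

Besides the shell and the picture viewer there is one more tool, called after "Call:" in YAML: its name, and indented under it one key for each argument. jog_arm: Moves the arm, as the interface text tells. Its arguments: {"type":"object","properties":{"motion":{"type":"array"},"gripper":{"type":"number"},"force":{"type":"number"}},"required":["motion"]}

```bash
mkdir -p pics; ls; cat > h.py <<'E'
import numpy as np,cv2
from scipy.spatial.transform import Rotation as R
from bench import bot
def cam(name):
    st=bot.get_state(); s=bot.snapshot(name)
    if name=="wrist":
        T=np.eye(4);T[:3,:3]=R.from_euler('xyz',st['eef_rot']).as_matrix();T[:3,3]=st['position']
        W=T@np.array(s['tool_from_camera'])
    else:
        Rm=cv2.Rodrigues(np.array(s['rvec'],float))[0];W=np.eye(4);W[:3,:3]=Rm.T;W[:3,3]=-Rm.T@np.array(s['tvec'],float).ravel()
    return s,W
def ray(s,W,u,v,z):
    d=W[:3,:3]@np.array([(u-s['cx'])/s['fx'],(v-s['cy'])/s['fy'],1.]);o=W[:3,3]
    return o+d*(z-o[2])/d[2]
def proj(s,W,p):
    q=W[:3,:3].T@(np.array(p)-W[:3,3]);return np.array([s['cx']+s['fx']*q[0]/q[2],s['cy']+s['fy']*q[1]/q[2]])
E
python3 - <<'E'
from h import *
import pickle
ims=[]
for n in("scene","top"):
    s,W=cam(n);pickle.dump((s,W),open(n+'.pkl','wb'));ims.append(s['image']);print(n,W.round(3).tolist(),s['fx'])
    cv2.imwrite(f'pics/{n}.png',cv2.resize(s['image'],(800,600)))
print(bot.get_state())
E
```

```text
pics
scene [[0.371, 0.545, -0.751, 1.358], [0.928, -0.216, 0.302, -0.422], [0.003, -0.81, -0.586, 0.679], [0.0, 0.0, 0.0, 1.0]] 389.07855177078136
top [[0.031, -0.998, 0.06, 0.461], [-1.0, -0.031, -0.003, -0.12], [0.004, -0.06, -0.998, 1.654], [0.0, 0.0, 0.0, 1.0]] 487.5536725653483
{'time_s': 0.1, 'joint_positions': array([-1.40090252,  0.3841645 ,  0.01635597,  1.37103907, -0.00633024,
        1.38818314, -0.04652279]), 'qvel': array([-1.12765615e-03, -2.04673498e-03,  5.67308380e-04, -9.00684662e-05,
        4.92761864e-04,  2.03004297e-04,  1.41584094e-03]), 'tau': array([ 3.41590472e-03, -6.29130292e+01,  8.47834479e-01, -3.72758996e+01,
        1.68558152e-02,  1.03576426e-02, -3.19264393e-05]), 'position': array([0.14402442, 0.60772215, 0.23037672]), 'eef_rot': array([-1.5707843 ,  0.00174653,  1.33805538]), 'ft_force': array([ 0.4784836 , -0.20143813, -0.49391657]), 'moment': array([-0.02815638, -0.01650223,  0.00068341]), 'grip_width': 0.08543396782262279}
```

View pics/top.png

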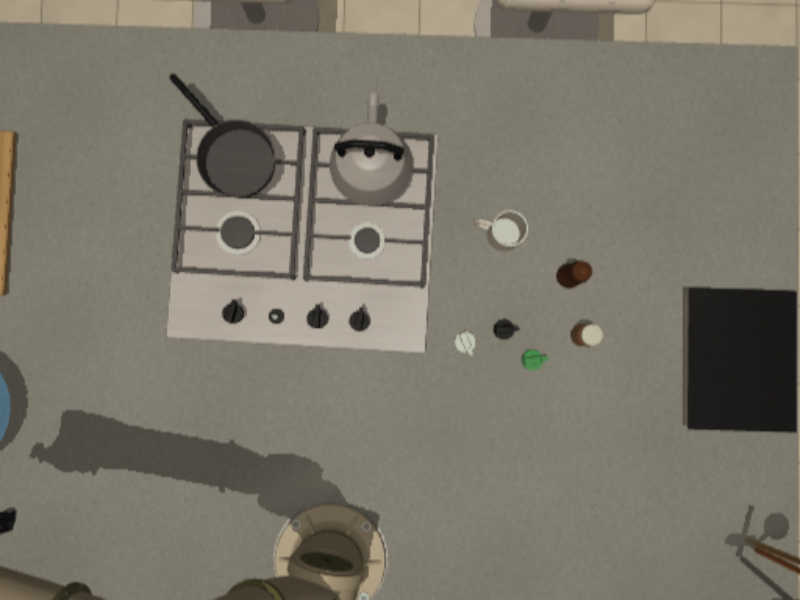

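View pics/scene.png

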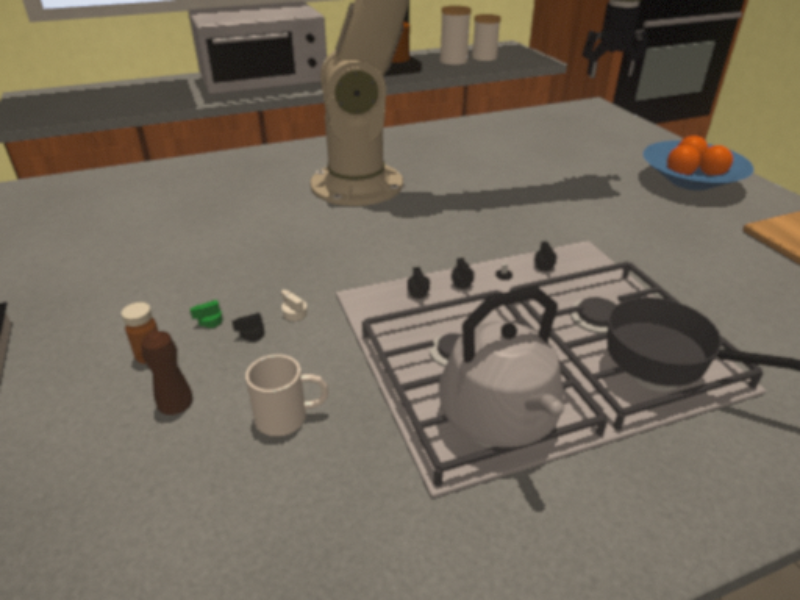

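The top view shows the black knob at about (503,329) with its pointer to the right, green (533,360) and white (465,342) decoys beside it, and the bare stem at (276,316). The spice jar (588,335), mill (575,273) and mug (507,229) stand near.

```bash
python3 - <<'E'
from h import *
import pickle
s,W=pickle.load(open('top.pkl','rb'));k=.64
for n,u,v,z in[('knob',503,329,.02),('pointer',518,328,.028),('green',533,360,.02),('white',465,342,.02),('jar',588,335,.09),('mill',580,271,.13),('mug',508,229,.09),('stem',276,316,.036),('k1',233,312,.05),('k3',317,317,.05),('k4',359,320,.05),('hobR',427,352,.01),('hobL',167,337,.01)]:
    print(n,ray(s,W,u*k,v*k,z).round(3))
g=s['image'].astype(int)
m=(g.max(2)<60).astype(np.uint8)
n,_,st,c=cv2.connectedComponentsWithStats(m)
for i in range(1,n):
    if st[i,4]>20 and 170<c[i,1]<230:print(st[i],c[i].round(1),ray(s,W,*c[i],.02).round(3))
st=bot.get_state();print(R.from_euler('xyz',st['eef_rot']).as_matrix().round(3),np.array(bot.snapshot('wrist')['tool_from_camera']).round(3))
E
```

```text
knob [ 0.497 -0.359  0.02 ]
pointer [ 0.5   -0.39   0.028]
green [ 0.433 -0.424  0.02 ]
white [ 0.467 -0.278  0.02 ]
jar [ 0.489 -0.523  0.09 ]
mill [ 0.616 -0.495  0.13 ]
mug [ 0.703 -0.354  0.09 ]
stem [0.509 0.126 0.036]
k1 [0.515 0.215 0.05 ]
k3 [0.51  0.038 0.05 ]
k4 [ 0.506 -0.051  0.05 ]
hobR [ 0.443 -0.198  0.01 ]
hobL [0.458 0.363 0.01 ]
[356 167  17  17 162] [362.8 176.1] [ 0.617 -0.494  0.02 ]
[ 440  184   70   93 6299] [474.6 229.9] [ 0.448 -0.872  0.02 ]
[143 192  13  15 137] [148.9 199.7] [0.516 0.222 0.02 ]
[197 195  13  15 129] [202.8 202.9] [0.51  0.041 0.02 ]
[224 197  12  15 124] [229.8 204.7] [ 0.507 -0.049  0.02 ]
[172 198   9   9  49] [176.5 201.9] [0.511 0.129 0.02 ]
[316 205  16  12 135] [322.3 210.4] [ 0.498 -0.36   0.02 ]
[[ 0.231 -0.    -0.973]
 [ 0.973 -0.002  0.231]
 [-0.002 -1.     0.   ]] [[ 1.    -0.     0.     0.001]
 [-0.    -0.323  0.947 -0.142]
 [ 0.    -0.947 -0.323  0.083]
 [ 0.     0.     0.     1.   ]]
```

Call:
jog_arm:
  motion:
    - [[-38.3,4,-46.8,70],[-38.3,4,-46.8,70],[-38.3,4,-46.8,70],[-38.3,4,-46.8,70],[-38.3,4,-46.8,70],[-38.3,4,-46.8,70],[-38.3,4,-46.8,70],[-38.3,4,-46.8,70]]

```text
time_s: 0.82
position: [0.3466, 0.3418, 0.209]
eef_rot: [-1.572, 0.001, 0.332]
ft_force: [0.7, 1.1, 0.5]
grip_width: 0.0856
```

```bash
cat >> h.py <<'E'
def to(p,yaw):
    """rows needed: shift in tool axes (cm) and turn (deg) to bring TCP to p with tool x at world angle yaw"""
    st=bot.get_state();M=R.from_euler('xyz',st['eef_rot']).as_matrix()
    d=M.T@(np.array(p)-st['position'])*100;cur=np.degrees(np.arctan2(M[1,0],M[0,0]))
    print('t',round(st['time_s'],2),'pos',st['position'].round(4),'yaw',cur.round(2),'F',st['ft_force'].round(1),'w',round(st['grip_width'],4),'j7',st['joint_positions'][6].round(2),'tilt',M[2].round(4))
    print('go',d.round(2),((cur-yaw+180)%360-180).round(2))
E
python3 -c "
from h import *
to([.511,.127,.17],0)"
```

```text
t 0.82 pos [0.3466 0.3418 0.209 ] yaw 19.02 F [0.7 1.1 0.5] w 0.0856 j7 -0.48 tilt [-7.e-04 -1.e+00 -8.e-04]
go [  8.55   3.92 -25.66] 19.02
```

Call:
jog_arm:
  motion:
    - [[8.55,3.9,-25.7,19],[8.55,3.9,-25.7,19],[8.55,3.9,-25.7,19],[8.55,3.9,-25.7,19],[8.55,3.9,-25.7,19],[8.55,3.9,-25.7,19],[8.55,3.9,-25.7,19],[8.55,3.9,-25.7,19]]

```text
time_s: 1.48
position: [0.5135, 0.1197, 0.1695]
eef_rot: [-1.575, -0.0, -0.009]
ft_force: [-0.7, 0.1, 0.2]
grip_width: 0.0853
```

```bash
python3 -c "
from h import *
import pickle
to([.511,.127,.17],0)
s,W=cam('wrist');pickle.dump((s,W),open('w1.pkl','wb'))
p=proj(s,W,[.511,.127,.036]);print(p,s['fx'])
u,v=p.astype(int)
x0,y0=max(u-60,0),max(v-45,0);print(x0,y0)
cv2.imwrite('pics/w1.png',cv2.resize(s['image'][y0:y0+90,x0:x0+120],None,fx=6,fy=6,interpolation=2))"
```

```text
t 1.48 pos [0.5135 0.1197 0.1695] yaw -0.5 F [-0.7  0.1  0.2] w 0.0853 j7 -0.19 tilt [ 2.0e-04 -1.0e+00 -4.3e-03]
go [-0.26 -0.06  0.73] -0.5
[251.80155703 176.64887993] 265.7214319399391
191 131
```

View pics/w1.png

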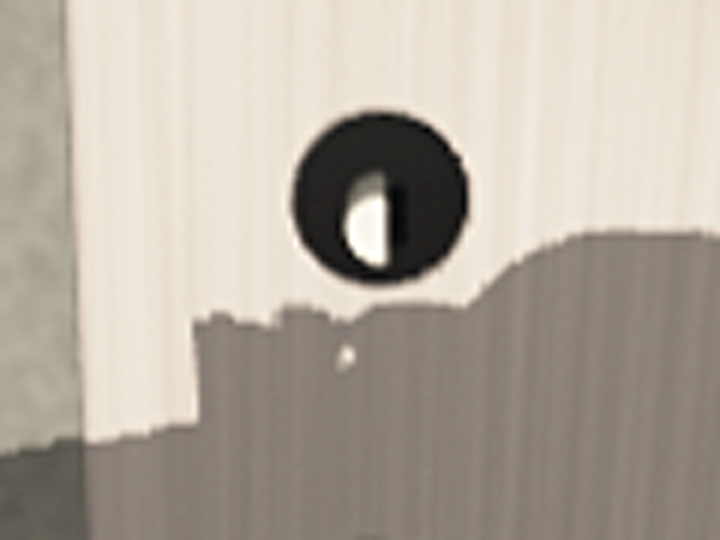

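The crop shows the collar at about crop (380,197) with the bright D-tip at (367,230). Its straight edge is on the right, so the flat faces about world +x.

```bash
python3 - <<'E'
from h import *
import pickle
s,W=pickle.load(open('w1.pkl','rb'));f=6
g=cv2.cvtColor(s['image'],cv2.COLOR_BGR2GRAY)[131:221,191:311];g=cv2.resize(g,None,fx=f,fy=f,interpolation=cv2.INTER_CUBIC)
def px(a,b):return 191+(a+.5)/f-.5,131+(b+.5)/f-.5
# collar
m=np.zeros_like(g);m[100:295,280:480]=(g[100:295,280:480]<110)
c=max(cv2.findContours(m,0,1)[0],key=cv2.contourArea)
P=np.array([ray(s,W,*px(*q[0]),.014)[:2] for q in cv2.convexHull(c)],np.float32)
(cc,rr)=cv2.minEnclosingCircle(P);e=cv2.fitEllipse(P*1000);print('collar',cc,rr,e)
m=np.zeros_like(g);m[150:275,330:410]=(g[150:275,330:410]>150)
c=max(cv2.findContours(m,0,1)[0],key=cv2.contourArea)[:,0]
print(cv2.boundingRect(c))
P=np.array([ray(s,W,*px(*q),.036)[:2] for q in c])
print('tip y',P.min(0),P.max(0))
y0,y1=P.min(0)[1],P.max(0)[1]
E=np.array([(P[(abs(P[:,1]-t)<.0006)][:,0].max(),t) for t in np.linspace(y0+.002,y1-.003,12)])
k=np.polyfit(E[:,1],E[:,0],1);print('edge slope deg',np.degrees(np.arctan(k[0])),'x flat',E[:,0].mean());print(E.round(4).tolist())
E
```

```text
collar (0.5133591294288635, 0.13579267263412476) 0.017143718898296356 ((513.3883056640625, 135.85345458984375), (33.39107131958008, 33.78131866455078), 140.71322631835938)
(345, 192, 42, 74)
tip y [0.50715223 0.12909348] [0.51439028 0.1423897 ]
edge slope deg -0.7669595020122898 x flat 0.5142873972686274
[[0.5144, 0.1311], [0.5144, 0.1318], [0.5144, 0.1326], [0.5142, 0.1334], [0.5142, 0.1341], [0.5142, 0.1349], [0.5142, 0.1356], [0.5143, 0.1364], [0.5143, 0.1371], [0.5143, 0.1379], [0.5143, 0.1386], [0.5143, 0.1394]]
```

```bash
python3 -c "
from h import *
to([.499,-.33,.15],0)"
```

```text
t 1.53 pos [0.5122 0.1228 0.1696] yaw -0.35 F [ 0.2 -0.4  0.4] w 0.0856 j7 -0.19 tilt [-8.e-04 -1.e+00 -3.e-03]
go [ -1.04   2.09 -45.28] -0.35
```

```bash
python3 - <<'E'
from h import *
cam('wrist')
s,W=cam('wrist');f=6
to([.499,-.33,.15],0)
p=proj(s,W,[.5134,.1358,.014]);X,Y=(p-[30,30]).astype(int)
g=cv2.cvtColor(s['image'],cv2.COLOR_BGR2GRAY)[Y:Y+60,X:X+60];g=cv2.resize(g,None,fx=f,fy=f,interpolation=cv2.INTER_CUBIC)
def px(a,b):return X+(a+.5)/f-.5,Y+(b+.5)/f-.5
n,l,st,c=cv2.connectedComponentsWithStats((g<80).astype(np.uint8))
i=max([i for i in range(1,n)],key=lambda i:st[i,4]);print(st[i])
c=max(cv2.findContours((l==i).astype(np.uint8),0,1)[0],key=cv2.contourArea)
H=cv2.convexHull(c);P=np.array([ray(s,W,*px(*q[0]),.014)[:2] for q in H],np.float32);print(cv2.fitEllipse(P*1000))
mk=np.zeros_like(g);cv2.fillPoly(mk,[H],1);mk=cv2.erode(mk,np.ones((7,7)))
c=max(cv2.findContours(((g>150)&(mk>0)).astype(np.uint8),0,1)[0],key=cv2.contourArea)[:,0]
P=np.array([ray(s,W,*px(*q),.036)[:2] for q in c]);print(P.min(0),P.max(0))
E
```

```text
t 1.63 pos [0.5108 0.1269 0.1699] yaw 0.0 F [-0.6  0.5  0.4] w 0.0856 j7 -0.19 tilt [-0.0012 -1.     -0.001 ]
go [ -1.18   2.04 -45.69] 0.0
[   99    97   174   173 19727]
((513.6346435546875, 135.56495666503906), (33.1744499206543, 33.84522247314453), 178.16468811035156)
[0.50745765 0.12903183] [0.51462022 0.14214523]
```

Stem axis is at (0.5136, 0.1356) with the flat toward +x. Next I go to the knob.

Call:
jog_arm:
  motion:
    - [[-1.2,2,-46.2,0],[-1.2,2,-46.2,0],[-1.2,2,-46.2,0],[-1.2,2,-46.2,0],[-1.2,2,-46.2,0],[-1.2,2,-46.2,0],[-1.2,2,-46.2,0],[-1.2,2,-46.2,0]]
  gripper: 4.5

```text
time_s: 2.3
position: [0.5026, -0.2058, 0.1561]
eef_rot: [-1.57, 0.0, 0.004]
ft_force: [0.7, 0.1, -0.4]
grip_width: 0.0451
```

```bash
python3 -c "
from h import *
to([.499,-.335,.15],0)"
```

```text
t 2.3 pos [ 0.5026 -0.2058  0.1561] yaw 0.23 F [ 0.7  0.1 -0.4] w 0.0451 j7 0.53 tilt [-3.e-04 -1.e+00  3.e-04]
go [ -0.41   0.6  -12.92] 0.23
```

Call:
jog_arm:
  motion:
    - [[-0.4,0.6,-12.9,0],[-0.4,0.6,-12.9,0],[-0.4,0.6,-12.9,0],[-0.4,0.6,-12.9,0],[-0.4,0.6,-12.9,0],[-0.4,0.6,-12.9,0],[-0.4,0.6,-12.9,0],[-0.4,0.6,-12.9,0]]

```text
time_s: 2.97
position: [0.5004, -0.3322, 0.15]
eef_rot: [-1.569, -0.0, 0.008]
ft_force: [-0.1, 0.6, -0.3]
grip_width: 0.045
```

```bash
python3 - <<'E'
from h import *
import pickle
s,W=cam('wrist');pickle.dump((s,W),open('w2.pkl','wb'))
to([.499,-.352,.08],0)
p=proj(s,W,[.499,-.355,.02]);print(p)
X,Y=np.clip((p-[90,65]).astype(int),0,None);print(X,Y)
cv2.imwrite('pics/w2.png',cv2.resize(s['image'][Y:Y+130,X:X+180],None,fx=4,fy=4,interpolation=2))
E
```

```text
t 3.02 pos [ 0.5002 -0.3326  0.1501] yaw 0.42 F [ 0.2 -0.3 -0. ] w 0.0446 j7 0.8 tilt [ 4.0e-04 -1.0e+00  1.3e-03]
go [-0.14  7.01 -1.95] 0.42
[252.73630222 204.5561634 ]
162 139
```

View pics/w2.png

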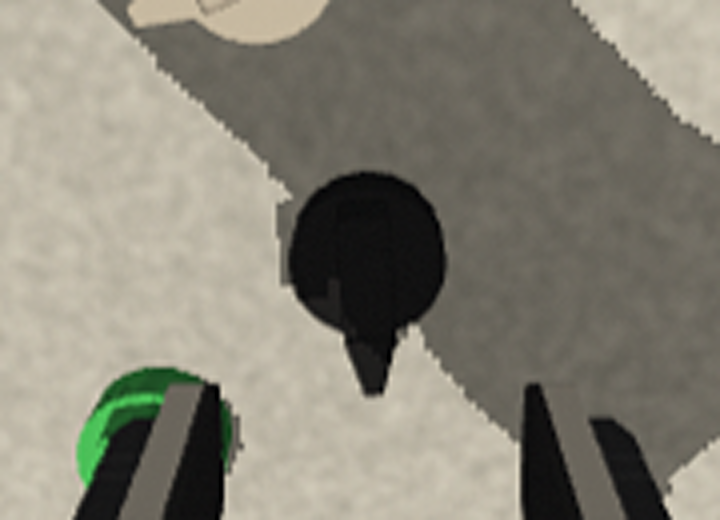

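The close view shows the black knob disc at crop (368,255) and its pointer tip at (373,393). The pointer points down the image, roughly world -y, and the open fingers are in the lower part.

```bash
python3 - <<'E'
from h import *
import pickle
s,W=pickle.load(open('w2.pkl','rb'));f=4;X,Y=162,139
g=s['image'].max(2)[Y:Y+130,X:X+180];g=cv2.resize(g,None,fx=f,fy=f,interpolation=cv2.INTER_CUBIC)
m=(g<62).astype(np.uint8);n,l,st,c=cv2.connectedComponentsWithStats(m)
i=l[250,370];print(st[i])
c=max(cv2.findContours((l==i).astype(np.uint8),0,1)[0],key=cv2.contourArea)[:,0]
px=lambda q:(X+(q[0]+.5)/f-.5,Y+(q[1]+.5)/f-.5)
up=c[(c[:,1]<310)]
from scipy.optimize import least_squares
for z in(.018,.009,0):
    P=np.array([ray(s,W,*px(q),z)[:2] for q in up])
    r=least_squares(lambda a:np.hypot(*(P-a[:2]).T)-a[2],[.5,-.355,.022],loss='soft_l1',f_scale=.0005);print(z,r.x.round(4),r.cost)
b=c[c[:,1]>c[:,1].max()-4];q=b.mean(0);t=ray(s,W,*px(q),.03);print('tip',q,t.round(4))
# pointer bisector: midpoints of rows
for v in(345,360,375,388):
    xs=c[c[:,1]==v][:,0];print(v,xs.min(),xs.max(),ray(s,W,*px(((xs.min()+xs.max())/2,v)),.028).round(4))
E
```

```text
[  288   171   159   223 22558]
0.018 [ 0.4997 -0.3523  0.0224] 7.143121135725338e-05
0.009 [ 0.4997 -0.3557  0.0232] 7.484503490868767e-05
0 [ 0.4997 -0.3591  0.0239] 7.828383688536019e-05
tip [373.14285714 392.19047619] [ 0.5017 -0.3892  0.03  ]
345 347 395 [ 0.501  -0.3758  0.028 ]
360 353 390 [ 0.5011 -0.3803  0.028 ]
375 359 386 [ 0.5015 -0.3849  0.028 ]
388 364 383 [ 0.5018 -0.3889  0.028 ]
```

```bash
python3 -c "
from h import *
to([.4997,-.355,.05],3.5)"
```

```text
t 3.02 pos [ 0.5002 -0.3326  0.1501] yaw 0.42 F [ 0.2 -0.3 -0. ] w 0.0446 j7 0.8 tilt [ 4.0e-04 -1.0e+00  1.3e-03]
go [-0.07 10.01 -2.25] -3.08
```

Call:
jog_arm:
  motion:
    - [[-0.07,4,-2.25,-3.1],[-0.07,8,-2.25,-3.1],[-0.07,10,-2.25,-3.1],[-0.07,10,-2.25,-3.1],[-0.07,10,-2.25,-3.1],[-0.07,10.6,-2.25,-3.1],[-0.07,10.6,-2.25,-3.1],[-0.07,10.6,-2.25,-3.1]]
  gripper: 3.2

```text
time_s: 3.68
position: [0.5007, -0.3552, 0.0457]
eef_rot: [-1.571, -0.003, 0.062]
ft_force: [-0.5, -0.8, -0.2]
grip_width: 0.0318
```

```bash
python3 - <<'E'
from h import *
import pickle
s,W=cam('wrist');pickle.dump((s,W),open('w3.pkl','wb'))
to([.4997,-.355,.0195],3.5)
p=proj(s,W,[.4997,-.355,.02]);print(p)
X,Y=np.clip((p-[90,65]).astype(int),0,None);print(X,Y)
cv2.imwrite('pics/w3.png',cv2.resize(s['image'][Y:Y+130,X:X+180],None,fx=4,fy=4,interpolation=2))
E
```

```text
t 3.73 pos [ 0.5006 -0.3552  0.0456] yaw 3.55 F [-0.2  0.6  0.8] w 0.0317 j7 0.94 tilt [ 2.5e-03 -1.0e+00  3.0e-04]
go [-0.09  2.61  0.03] 0.05
[252.29333456 228.32982449]
162 163
```

View pics/w3.png

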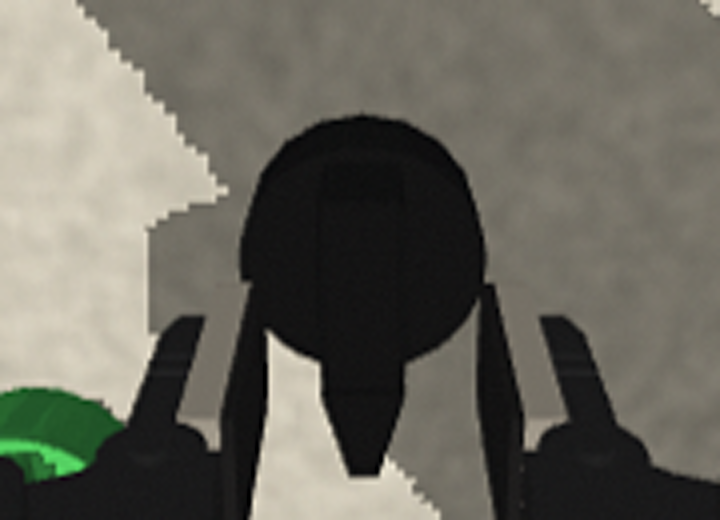

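The disc, bar (crop x 320-405) and pointer tip (364,476) are visible between the fingers, whose midline is near x = 372. So the knob sits about 1 mm to the left of centre.

```bash
python3 - <<'E'
from h import *
import pickle
s,W=pickle.load(open('w3.pkl','rb'))
for a,b in((363,205),(364,476),(320,300),(405,300)):print(ray(s,W,162+a/4-.4,163+b/4-.4,.038).round(4))
E
```

```text
[ 0.4987 -0.3362  0.038 ]
[ 0.5018 -0.3857  0.038 ]
[ 0.4929 -0.3529  0.038 ]
[ 0.5063 -0.3521  0.038 ]
```

Call:
jog_arm:
  motion:
    - [[-0.1,1,-0.1,0],[-0.1,2,-0.1,0],[-0.1,2.6,-0.1,0],[-0.1,2.6,-0.1,0],[-0.1,2.6,-0.1,0],[-0.1,2.6,-0.1,0],[-0.1,2.6,-0.1,0],[-0.1,2.6,-0.1,0]]

```text
time_s: 4.4
position: [0.4997, -0.3562, 0.0195]
eef_rot: [-1.57, -0.002, 0.062]
ft_force: [-0.3, -0.7, 0.3]
grip_width: 0.0323
```

```bash
python3 -c "
from h import *
to([.4998,-.356,.0195],3.6)"
```

```text
t 4.4 pos [ 0.4997 -0.3562  0.0195] yaw 3.55 F [-0.3 -0.7  0.3] w 0.0323 j7 0.96 tilt [ 2.4e-03 -1.0e+00  3.0e-04]
go [0.01 0.   0.02] -0.05
```

Call:
jog_arm:
  motion:
    - [[0,0,0,0],[0,0,0,0],[0,0,0,0],[0,0,0,0],[0,0,0,0],[0,0,0,0],[0,0,0,0],[0,0,0,0]]
  gripper: 0
  force: 70

```text
time_s: 5.07
position: [0.4999, -0.3564, 0.0198]
eef_rot: [-1.571, -0.003, 0.062]
ft_force: [0.4, -0.2, 5.0]
grip_width: 0.0124
```

Call:
jog_arm:
  motion:
    - [[0,-1,0,0],[0,-3,0,0],[0,-6,0,0],[0,-9,0,0],[0,-11,0,0],[0,-11,0,0],[0,-11,0,0],[0,-11,0,0]]

```text
time_s: 5.73
position: [0.4991, -0.3558, 0.129]
eef_rot: [-1.57, -0.002, 0.062]
ft_force: [-0.0, 0.3, -0.2]
grip_width: 0.012
```

```bash
python3 - <<'E'
from h import *
import pickle
s,W=cam('wrist');pickle.dump((s,W),open('w4.pkl','wb'))
to([.5136,.1356,.13],90)
p=proj(s,W,bot.get_state()['position']);print(p)
X,Y=np.clip((p-[90,65]).astype(int),0,None);print(X,Y)
cv2.imwrite('pics/w4.png',cv2.resize(s['image'][Y:Y+130,X:X+180],None,fx=4,fy=4,interpolation=2))
E
```

```text
t 5.78 pos [ 0.4989 -0.3556  0.1285] yaw 3.56 F [-0.8  0.5 -1.1] w 0.0125 j7 0.9 tilt [ 0.001  -1.      0.0016]
go [ 4.51 -0.07 48.93] -86.44
[253.45394376 246.92647899]
163 181
```

View pics/w4.png

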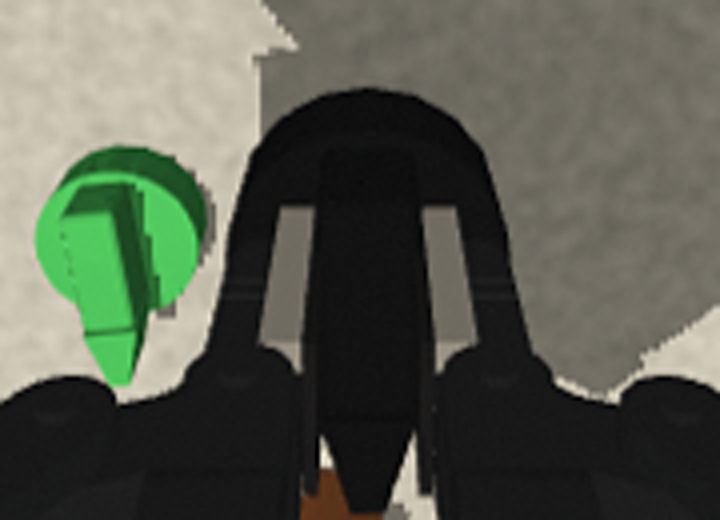

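The knob is in the gripper with its bar between the pads and its pointer tip near crop (368,512). The green decoy is undisturbed.

```bash
python3 - <<'E'
from h import *
import pickle
s,W=pickle.load(open('w4.pkl','rb'))
g=s['image'].max(2)[181:311,163:343];e=cv2.resize(g,None,fx=4,fy=4,interpolation=2)
print(e[95:260:5,345],e[495:520:3,368])
T=W@np.linalg.inv(np.array(s['tool_from_camera']))
t=lambda a,b,z:(T[:3,:3].T@(ray(s,W,163+a/4-.4,181+b/4-.4,T[2,3]+z)-T[:3,3])).round(4)
print('tip',t(368,512,.0182),t(330,434,.0182),t(413,430,.0182),'taper corners');print('disc top rows',t(368,90,-.0198), [t(x,160,-.0018) for x in(252,487)])
E
```

```text
[ 1 15 15 16 15 15 13 16 17 19 18 16 16 15 13 15 15 16 16 17 16 16 19 19
 19 19 19 18 18 19 17 20 19] [19 18 17 18 17 23 48 75 86]
tip [ 0.0005 -0.0182 -0.0294] [-0.0048 -0.0182 -0.0157] [ 0.0069 -0.0182 -0.0151] taper corners
disc top rows [0.0005 0.0198 0.0214] [array([-0.0167,  0.0018,  0.0173]), array([0.0182, 0.0019, 0.0172])]
```

Call:
jog_arm:
  motion:
    - [[4.5,-2,48.9,-86],[4.5,-2,48.9,-86],[4.5,-2,48.9,-86],[4.5,-2,48.9,-86],[4.5,-2,48.9,-86],[4.5,-2,48.9,-86],[4.5,-2,48.9,-86],[4.5,-2,48.9,-86]]

```text
time_s: 6.45
position: [0.5077, -0.0213, 0.142]
eef_rot: [-1.57, -0.001, 1.068]
ft_force: [0.3, -0.3, -1.9]
grip_width: 0.0125
```

```bash
python3 -c "
from h import *
to([.513,.135,.15],90)"
```

```text
t 6.45 pos [ 0.5077 -0.0213  0.142 ] yaw 61.21 F [ 0.3 -0.3 -1.9] w 0.0125 j7 1.14 tilt [ 0.001 -1.     0.001]
go [13.96 -0.78  7.07] -28.79
```

Call:
jog_arm:
  motion:
    - [[14,-0.8,7.1,-28.8],[14,-0.8,7.1,-28.8],[14,-0.8,7.1,-28.8],[14,-0.8,7.1,-28.8],[14,-0.8,7.1,-28.8],[14,-0.8,7.1,-28.8],[14,-0.8,7.1,-28.8],[14,-0.8,7.1,-28.8]]

```text
time_s: 7.12
position: [0.5126, 0.1335, 0.1494]
eef_rot: [-1.569, -0.0, 1.567]
ft_force: [0.2, -0.2, -0.9]
grip_width: 0.0125
```

Call:
jog_arm:
  motion:
    - [[0,0,0,0],[0,0,0,0],[0,0,0,0],[0,0,0,0],[0,0,0,0],[0,0,0,0],[0,0,0,0],[0,0,0,0]]

```text
time_s: 7.78
position: [0.5126, 0.1336, 0.1494]
eef_rot: [-1.569, -0.0, 1.567]
ft_force: [-0.9, -0.0, -1.0]
grip_width: 0.0124
```

```bash
python3 - <<'E'
from h import *
import pickle
s,W=cam('wrist');pickle.dump((s,W),open('w5.pkl','wb'))
to([.513,.135,.15],90)
print(proj(s,W,[.513,.1355,.036]))
cv2.imwrite('pics/w5.png',cv2.resize(s['image'][100:280,160:350],None,fx=3.3,fy=3.3,interpolation=2))
E
```

```text
t 7.83 pos [0.5126 0.1336 0.1494] yaw 89.8 F [-0.2  0.3 -1.2] w 0.0121 j7 1.32 tilt [ 0.     -1.      0.0018]
go [ 0.14 -0.06 -0.04] -0.2
[255.33813779 188.44111781]
```

View pics/w5.png

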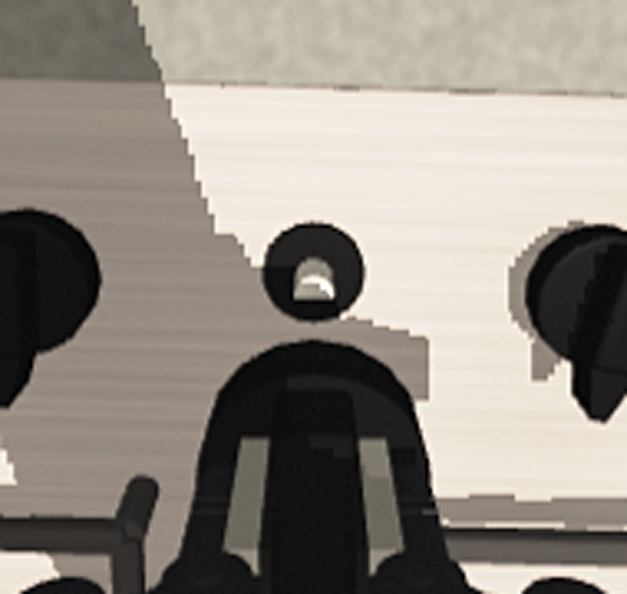

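The bare collar is at crop (315,271) with the D-tip at (314,280), flat side down toward the pointer (+x). The held knob is below it at x of about 313, well aligned sideways.

```bash
python3 - <<'E'
from h import *
import pickle
s,W=pickle.load(open('w5.pkl','rb'));f=6
X,Y=235,160
g=cv2.cvtColor(s['image'],cv2.COLOR_BGR2GRAY)[Y:Y+41,X:X+42];g=cv2.resize(g,None,fx=f,fy=f,interpolation=cv2.INTER_CUBIC)
px=lambda q:(X+(q[0]+.5)/f-.5,Y+(q[1]+.5)/f-.5)
n,l,st,c=cv2.connectedComponentsWithStats((g<75).astype(np.uint8))
i=1+st[1:,4].argmax();print(st[i])
c=max(cv2.findContours((l==i).astype(np.uint8),0,1)[0],key=cv2.contourArea)
H=cv2.convexHull(c);P=np.array([ray(s,W,*px(q[0]),.014)[:2] for q in H],np.float32);print('collar',cv2.fitEllipse(P*1000))
mk=np.zeros_like(g);cv2.fillPoly(mk,[H],1);mk=cv2.erode(mk,np.ones((13,13)))
c=max(cv2.findContours(((g>120)&(mk>0)).astype(np.uint8),0,1)[0],key=cv2.contourArea)[:,0]
P=np.array([ray(s,W,*px(q),.036)[:2] for q in c]);print('tip',P.min(0),P.max(0))
T=W@np.linalg.inv(np.array(s['tool_from_camera']))
cx=160+313/3.3-.4
print('bar x',(T[:3,:3].T@(ray(s,W,cx,100+500/3.3,T[2,3]+.0182)-T[:3,3])).round(4))
# flat line
b=np.array([(u,max(v for uu,v in c if uu==u)) for u in np.unique(c[:,0])]);b=b[4:-4]
Q=np.array([ray(s,W,*px(q),.036)[:2] for q in b]);k=np.polyfit(Q[:,1],Q[:,0],1);print('flat slope',np.degrees(k[0]),Q[:,0].mean())
E
```

```text
[   27    46   184   180 20993]
collar ((513.2103271484375, 134.5616455078125), (33.390010833740234, 34.2929801940918), 89.28945922851562)
tip [0.5022946  0.12883121] [0.51458949 0.14097893]
bar x [ 0.001  -0.0182  0.0069]
flat slope -0.5118688322516024 0.514268943368091
```

```bash
python3 -c "
from h import *
to([.5133,.1338,.060],90.3)"
```

```text
t 7.83 pos [0.5126 0.1336 0.1494] yaw 89.8 F [-0.2  0.3 -1.2] w 0.0121 j7 1.32 tilt [ 0.     -1.      0.0018]
go [ 0.02  8.94 -0.08] -0.5
```

Call:
jog_arm:
  motion:
    - [[0,2,-0.1,-0.5],[0,5,-0.1,-0.5],[0,8,-0.1,-0.5],[0,9,-0.1,-0.5],[0,9,-0.1,-0.5],[0,9,-0.1,-0.5],[0,9,-0.1,-0.5],[0,9,-0.1,-0.5]]

```text
time_s: 8.5
position: [0.5147, 0.134, 0.0612]
eef_rot: [-1.572, -0.001, 1.576]
ft_force: [-0.5, 1.2, -0.8]
grip_width: 0.0122
```

```bash
python3 -c "
from h import *
to([.5133,.1338,.050],90.3)"
```

```text
t 8.5 pos [0.5147 0.134  0.0612] yaw 90.3 F [-0.5  1.2 -0.8] w 0.0122 j7 1.36 tilt [ 0.0011 -1.     -0.001 ]
go [-0.02  1.12  0.14] 0.0
```

Call:
jog_arm:
  motion:
    - [[0,0,0.14,0],[0,0,0.14,0],[0,0.3,0.14,0],[0,0.5,0.14,0],[0,0.7,0.14,0],[0,0.9,0.14,0],[0,1,0.14,0],[0,1,0.14,0]]

```text
time_s: 9.17
position: [0.513, 0.1339, 0.0507]
eef_rot: [-1.571, -0.001, 1.576]
ft_force: [-0.8, -0.3, -1.7]
grip_width: 0.0125
```

```bash
python3 -c "
from h import *
to([.5133,.1338,.046],90.3)"
```

```text
t 9.17 pos [0.513  0.1339 0.0507] yaw 90.3 F [-0.8 -0.3 -1.7] w 0.0125 j7 1.36 tilt [ 8.e-04 -1.e+00 -1.e-04]
go [-0.01  0.47 -0.03] 0.0
```

Call:
jog_arm:
  motion:
    - [[0,0.2,0,0],[0,0.4,0,0],[0,0.5,0,0],[0,0.6,0,0],[0,0.7,0,0],[0,0.8,0,0],[0,0.9,0,0],[0,0.9,0,0]]

```text
time_s: 9.83
position: [0.5129, 0.1338, 0.0415]
eef_rot: [-1.571, -0.001, 1.576]
ft_force: [-0.8, 0.1, -0.8]
grip_width: 0.0123
```

```bash
python3 -c "
from h import *
to([.5133,.1338,.0358],90.3)"
```

```text
t 9.83 pos [0.5129 0.1338 0.0415] yaw 90.3 F [-0.8  0.1 -0.8] w 0.0123 j7 1.37 tilt [ 7.e-04 -1.e+00  1.e-04]
go [-0.01  0.57 -0.04] 0.0
```

Call:
jog_arm:
  motion:
    - [[0,0.1,0,0],[0,0.1,0,0],[0,0.2,0,0],[0,0.2,0,0],[0,0.3,0,0],[0,0.3,0,0],[0,0.3,0,0],[0,0.3,0,0]]
  force: 90

```text
time_s: 10.5
position: [0.513, 0.1339, 0.0387]
eef_rot: [-1.571, -0.001, 1.576]
ft_force: [-2.6, -0.4, 2.8]
grip_width: 0.0117
```

Call:
jog_arm:
  motion:
    - [[0,0.1,0,0],[0,0.2,0,0],[0,0.3,0,0],[0,0.3,0,0],[0,0.3,0,0],[0,0.3,0,0],[0,0.3,0,0],[0,0.3,0,0]]

```text
time_s: 11.17
position: [0.513, 0.1339, 0.0359]
eef_rot: [-1.571, -0.001, 1.576]
ft_force: [-4.1, -0.3, 6.4]
grip_width: 0.0116
```

Call:
jog_arm:
  motion:
    - [[0,0.1,0,0],[0,0.1,0,0],[0,0.15,0,0],[0,0.15,0,0],[0,0.2,0,0],[0,0.2,0,0],[0,0.2,0,0],[0,0.2,0,0]]

```text
time_s: 11.83
position: [0.5131, 0.1339, 0.0354]
eef_rot: [-1.571, -0.002, 1.576]
ft_force: [-9.4, -2.7, 21.4]
grip_width: 0.0118
```

Call:
jog_arm:
  motion:
    - [[0,0.15,0,0],[0,0.15,0,0],[0,0.15,0,0],[0,0.15,0,0],[0,0.15,0,0],[0,0.15,0,0],[0,0.15,0,0],[0,0.15,0,0]]

```text
time_s: 12.5
position: [0.5132, 0.1339, 0.0354]
eef_rot: [-1.571, -0.002, 1.576]
ft_force: [-10.0, -1.7, 21.8]
grip_width: 0.0118
```

```bash
python3 - <<'E'
from h import *
to([.5133,.1338,.0358],90.3)
s,W=cam('scene');u,v=proj(s,W,[.513,.134,.03]).astype(int);print(u,v)
a=cv2.resize(s['image'][max(v-50,0):v+50,u-60:u+60],None,fx=4,fy=4,interpolation=2)
s,W=cam('wrist');b=cv2.resize(s['image'][140:280,176:336],(457,400),interpolation=2)
h=np.zeros((400,800,3),np.uint8);h[:,:400]=cv2.resize(a,(400,400*a.shape[0]//a.shape[1]+0))[:400] if 0 else a[:400,40:440];h[:,400:]=b[:,28:428]
cv2.imwrite('pics/end.png',h);to([.5133,.1338,.0358],90.3)
E
```

```text
t 12.5 pos [0.5132 0.1339 0.0354] yaw 90.27 F [-10.   -1.7  21.8] w 0.0118 j7 1.37 tilt [ 2.3e-03 -1.0e+00 -6.0e-04]
go [-0.01 -0.04 -0.01] -0.03
322 170
t 12.6 pos [0.5131 0.1339 0.0354] yaw 90.27 F [-9.8 -2.9 22. ] w 0.0119 j7 1.37 tilt [ 2.4e-03 -1.0e+00 -5.0e-04]
go [-0.01 -0.04 -0.02] -0.03
```

View pics/end.png

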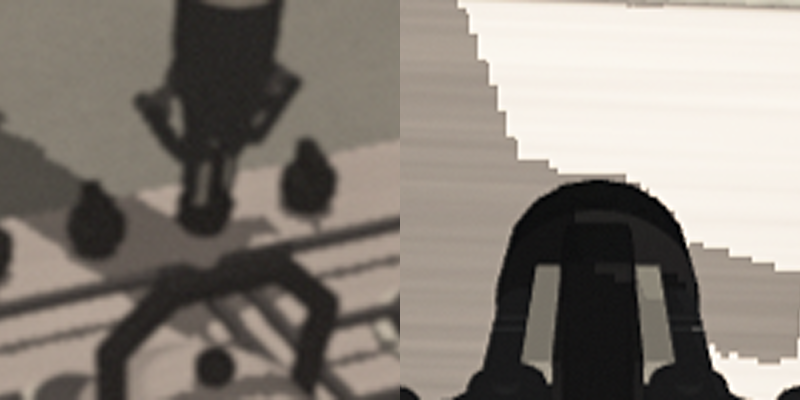

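The knob is seated over the stem in both views, with the fingers still closed on its bar. Pose and force are steady against the stop.

```bash
python3 -c "
from bench import bot
print(bot.sign_off())"
```

```text
the job is handed in; nothing more can be done
None
```

I picked the black knob up by its bar and turned it about 87° so its pointer faced +x, to the side of the stem's flat. I then slid it onto the bare stem and pressed it down to the stop. I handed it in at about 12.6 s with the gripper still closed on the knob and pushing.

- **Seating:** there was no axial force on the way down. The knob's underside, worked out from the TCP height, ended at about 15.6 mm. Fully pressed should be 16 mm.
- **Pressing:** the upward force rose by about 3–6 N over the spring travel, then jumped to about 22 N at the stop. It stayed there with the pose unchanged over the last call.
- **Bystanders:** no move took the arm close to the mug, spice jar or pepper mill. I did not take a final overview picture to confirm they had not moved.

**Checks that disagreed:**
- The top camera put the stem about 7 mm off in y from the wrist camera, so I used the wrist view.
- The gripper read about 12 mm on the 14 mm bar.
- A steady side force of about 10 N remained along −x while pressing.
- In the spring range the force read about 2 N below the stated spring curve.

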